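# Lid and clip down the food box in cross order

## Robot

A 7-joint arm with a two-finger parallel gripper is mounted at the origin on the work surface. World frame = base frame: x ahead of the robot, y to its left, z up, the work surface at z = 0. Lengths are in m, angles in rad, forces in N, time in s.
With the tool pointing down it reaches from about 0.425 to 0.875 m from the base axis. Payload 4.7 kg.
Tool frame: the origin (TCP) lies between the finger pads; the fingertips stand 14 mm ahead of it and the grasp point (between the pads) lies 5 mm behind it; z points along the fingers, y is the line along which they close (so a half turn about z gives the same grasp; the last joint's range is limited). The gripper opens to 87 mm and grips with 3 to 60 N. Pads are 19 mm wide; open, the fingers measure 117 mm over their backs; the gripper's body (75 mm by 190 mm) begins 51 mm behind the grasp point.
Start: joints at [-1.27, 0.321, -0.07, 1.45, 0.023, 1.371, -0.057], TCP at [0.184, 0.623, 0.237] pointing down, gripper open.
Joint ranges: [-2.86, 2.86], [-0.3, 2.09], [-1.38, 1.24], [0.06, 2.45], [-1.56, 4.7], [0.09, 2.05], [-2.69, 2.69]. Speed limits (rad/s): [2.57, 2.57, 3.14, 3.14, 3.14, 3.14, 3.14].

## Interface

Orientations are given as a rotation vector (axis times angle).
In Python, from bench import ctrl gives the robot as it stands.
- The arm moves only by the tool step_arm, never from a script. Its argument "commands" is a list of rows, each an object with "travel": the shift along the tool's x, y, z in m, a list of three; "turn": the turn, a rotation vector about the tool's x, y, z in degrees, a list of three. A call has 1 to 5 rows; each row is the pose to reach, as a shift and turn from the pose commanded when the call began, along the tool's axes at that moment; what a row does not reach only later rows make up. A row lasts 1/10 s, in which the tool goes at most 50 mm and 8.59 degrees, less where a joint would pass 70% of its speed; a pose out of reach is approached as far as the arm can. A call with a gripper value outside its range is refused whole. "gripper" is the opening, from 0 (shut) to 1 (fully open), set as the call begins (left out, the last holds). The fingers move at their own pace and stop on an object; "force" is the grip in N (left out, the last holds). Time passes only in rows, so rows that repeat a pose let the fingers close. It gives the time, the measured TCP pose, the force, the opening and the grip force at its end, in the units of the state.
- ctrl.get_state(): the state, without advancing time (a new reading comes with each control period).
- ctrl.get_image(name): name is "scene" or "side" or "wrist"; returns the picture (384x512x3 uint8, red, green, blue); there is no depth.
- ctrl.camera_model(name): a dict with "fx", "fy", "cx", "cy" (pixels), "R" (3x3) and "t" (3): a world point X has camera coordinates R X + t; the wrist camera has in their place "T_tool_cam" (4x4, takes a point from camera to tool coordinates, whose origin is the TCP and whose axes are the flange's). Camera axes: x right, y down, z forward; pixel columns grow to the right and rows downward; lengths in m; the calibration is good to about 2 mm. A picture is of the moment at which its call begins: read the wrist's pose just before it. camera_model takes no time and is no camera call.
- ctrl.close_job(): hands the job in; it is judged then, once.
The state is a dict: "time": time; "joint_positions": joint angles; "qd": joint speeds; "joint_torque": joint torques, N m; "position": TCP position; "tool_rot": TCP orientation; "ft_force": force on the tool from outside, world axes, zero at the start; "torque": the same for the moment, N m; "grip_width": opening from 0.0 (shut) to 1.0 (fully open); "grip_force": force on a finger pad.
Only numpy, scipy, OpenCV 4.12 (cv2) and the standard library are available. Lean on these libraries where they do the work, as an engineer would, in place of code of your own. Each camera call takes 0.05 s, during which the arm holds its last target. There are 200 camera calls.

## Task

Of the two white lids, put the one that fits onto the steel food box, seated level in its mouth while all four clips stand open. Then snap the four clips fully down over the lid one at a time in cross order: any corner first, next the one diagonally opposite it, then the remaining two. Do not knock over or shift the crockery, tools and bottle standing around it, and let go at the end.

Things in the scene. Friction and masses are not known exactly. Their poses are not given: they have to be found in the camera images.
- box: steel food box, 150 (its x) x 110 (its y) x 70 mm high, walls 4 mm, open at the top, gripped to the counter so that it does not move. Origin: centre of its underside. Two grey hinged clips sit on each long side (+y and -y), near the corners.
- box_mouth (a point): centre of the box's mouth, at the height of its rim (70 mm); axes as the box's
- clip_a (a joint): angle (rad) of the grey clip at the box's +x +y corner, diagonally opposite clip_c; 0 = flat over the lid's rim (shut), 1.9 = standing up, leaning 19 deg outwards (open). Over-centre spring: pushed inwards from open it resists with 0.04 N m (more if pushed fast) and springs back if let go; past about 0.75 rad it snaps shut by itself.
- hinge_a (a point): hinge axis of clip_a, mid-length, at box x +50, y +62.5, z 74 mm, running along the box's x. The clip is a flap 24 mm wide and 5 mm thick; shut, it reaches 27 mm inwards from the hinge and its upper face is 9 mm above it. Open, it stands up and leans outwards.
- clip_b (a joint): angle (rad) of the grey clip at the box's -x +y corner, diagonally opposite clip_d; 0 = flat over the lid's rim (shut), 1.9 = standing up, leaning 19 deg outwards (open). Over-centre spring: pushed inwards from open it resists with 0.04 N m (more if pushed fast) and springs back if let go; past about 0.75 rad it snaps shut by itself.
- hinge_b (a point): hinge axis of clip_b, mid-length, at box x -50, y +62.5, z 74 mm, running along the box's x. The clip is a flap 24 mm wide and 5 mm thick; shut, it reaches 27 mm inwards from the hinge and its upper face is 9 mm above it. Open, it stands up and leans outwards.
- clip_c (a joint): angle (rad) of the grey clip at the box's -x -y corner, diagonally opposite clip_a; 0 = flat over the lid's rim (shut), 1.9 = standing up, leaning 19 deg outwards (open). Over-centre spring: pushed inwards from open it resists with 0.04 N m (more if pushed fast) and springs back if let go; past about 0.75 rad it snaps shut by itself.
- hinge_c (a point): hinge axis of clip_c, mid-length, at box x -50, y -62.5, z 74 mm, running along the box's x. The clip is a flap 24 mm wide and 5 mm thick; shut, it reaches 27 mm inwards from the hinge and its upper face is 9 mm above it. Open, it stands up and leans outwards.
- clip_d (a joint): angle (rad) of the grey clip at the box's +x -y corner, diagonally opposite clip_b; 0 = flat over the lid's rim (shut), 1.9 = standing up, leaning 19 deg outwards (open). Over-centre spring: pushed inwards from open it resists with 0.04 N m (more if pushed fast) and springs back if let go; past about 0.75 rad it snaps shut by itself.
- hinge_d (a point): hinge axis of clip_d, mid-length, at box x +50, y -62.5, z 74 mm, running along the box's x. The clip is a flap 24 mm wide and 5 mm thick; shut, it reaches 27 mm inwards from the hinge and its upper face is 9 mm above it. Open, it stands up and leans outwards.
- lid_grip (a point): white lid that fits the box (160 g): plate 146 (x) x 106 (y) x 6 mm over a plug 133 x 93 x 8 mm deep (lower half stepped in 4 mm); on top in the middle a grip bar 60 (x) x 16 (y) x 30 mm high. Lies plug down on the counter: plate top at 14, bar top at 44 mm. This point: centre of the bar, 29 mm above the plug's bottom. Seated (either way round), it lies 91 mm above the counter.
- lid_big_grip (a point): another white lid of the same pattern, too big for this box (220 g): plate 184 (x) x 138 (y) x 6 mm over a plug 170 x 124 x 8 mm deep (lower half stepped in 4 mm); on top in the middle a grip bar 60 (x) x 16 (y) x 30 mm high. Lies plug down on the counter: plate top at 14, bar top at 44 mm. This point: centre of the bar, 29 mm above the plug's bottom
- jug_mid (a point): bystander: glass measuring jug, 96 mm across, 130 mm high, handle to its +y; its centre
- bowl_mid (a point): bystander: upturned olive melamine bowl, 140 mm across, 60 mm high; its centre
- strainer_mid (a point): bystander: collapsed grey silicone strainer, 160 mm across (216 mm over its two ears, along x), 34 mm high; its centre
- tongs_mid (a point): bystander: steel tongs lying along their x, 225 x 50 x 16 mm; about their centre
- pestle_mid (a point): bystander: wooden pestle lying along its x, 152 mm long, 36 mm thick; its centre
- tea_glass_mid (a point): bystander: small tea glass, 56 mm across, 85 mm high; its centre
- soap_mid (a point): bystander: white soap bottle, 64 mm across, 185 mm high; its centre
Not all that is in view belongs to the job. Leave any turquoise look-alike of the part that bears lid_grip alone.

How it is judged:
By the outcome, as a careful person would: the job done as asked, in the order asked, and still so for the second after the job is handed in, with the robot touching nothing.
It also fails if it takes over 62 s, if anything falls off the work surface, if the arm or the gripper's body presses on something with over 40 N, if the wrist force passes 120 N, or if a joint passes its speed limit or range.

## Working session

There is one attempt and no reset: what is moved stays moved. The work goes in short steps, Python scripts to look and compute and a tool call to move; the robot and the scene stay as the last step left them, time stands still between calls to the robot, and variables do not carry over. Pictures are saved under pics/ and viewed, at most 10 in all, crops included, and the job is handed in when it is done.

Besides the shell and the picture viewer there is one more tool, called after ">>>" by a JSON object that holds its "op" and its "data", one argument or row to a line. step_arm: Moves the arm, as the interface text tells. Its arguments: {"type":"object","properties":{"commands":{"type":"array"},"gripper":{"type":"number"},"force":{"type":"number"}},"required":["commands"]}

```bash
mkdir -p pics; ls; python3 - <<'E'
from bench import ctrl
import cv2,numpy as np
s=ctrl.get_state()
print(s['time'],s['position'],s['tool_rot'],s['grip_width'])
ims=[]
for n in('scene','side'):
    im=ctrl.get_image(n)[:,:,::-1].copy(); cv2.imwrite(f'pics/{n}0.png',im); 
    m=ctrl.camera_model(n); print(n,m['fx'],m['cx'],m['cy'],(-np.array(m['R']).T@m['t']).round(3))
m=ctrl.camera_model('wrist');print(np.array(m['T_tool_cam']).round(4),m['fx'],m['cx'],m['cy'])
cv2.imwrite('pics/wrist0.png',ctrl.get_image('wrist')[:,:,::-1])
E
```

```text
pics
0.0 [0.18376227 0.62292667 0.23541883] [-4.48838526e-01 -3.10917136e+00  3.08317235e-03] 0.9977509650880291
scene 466.8520900893685 255.78801471663482 198.26171517909754 [1.618 0.002 0.927]
side 355.6425987574012 251.71314448186675 196.52814739489526 [ 0.091 -0.706  0.57 ]
[[ 0.000e+00 -9.655e-01 -2.602e-01  7.110e-02]
 [ 1.000e+00 -0.000e+00  2.000e-04  1.200e-03]
 [-2.000e-04 -2.602e-01  9.655e-01 -1.480e-01]
 [ 0.000e+00  0.000e+00  0.000e+00  1.000e+00]] 340.5918133553974 253.27245210150485 187.03174581626422
```

View pics/scene0.png

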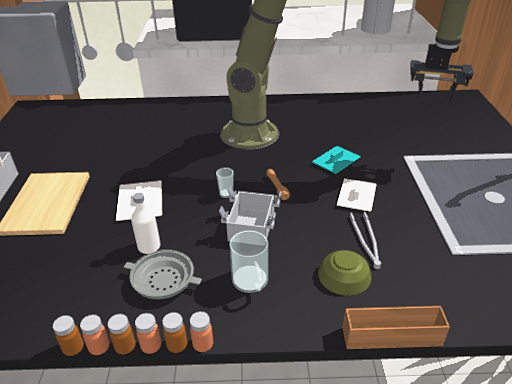

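View pics/side0.png

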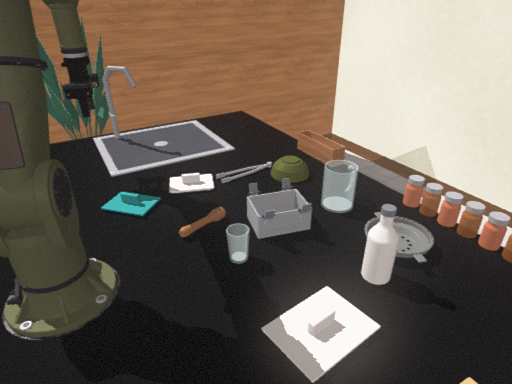

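The scene view shows the box at about (251,215), with the jug right in front of it at (249,262) and the tea glass at (225,182). White lids are at (356,195) and, partly hidden by the soap bottle, at (140,200). The turquoise look-alike is at (336,160). Next I measure both lids and the box rim.

```bash
cat > h.py <<'E'
from bench import ctrl
import cv2,numpy as np
from scipy.spatial.transform import Rotation as Ro
def cam(n,s=None):
    m=ctrl.camera_model(n);K=(m['fx'],m['fy'],m['cx'],m['cy'])
    if n!='wrist':
        R=np.array(m['R']);return K,R.T,-R.T@np.array(m['t'])
    T=np.array(m['T_tool_cam']);R=Ro.from_rotvec(s['tool_rot']).as_matrix()
    return K,R@T[:3,:3],R@T[:3,3]+np.array(s['position'])
def ray(c,uv,z):
    (fx,fy,cx,cy),R,o=c
    uv=np.atleast_2d(uv).astype(float)
    d=np.c_[(uv[:,0]-cx)/fx,(uv[:,1]-cy)/fy,np.ones(len(uv))]@R.T
    return o+d*((z-o[2])/d[:,2])[:,None]
def proj(c,X):
    (fx,fy,cx,cy),R,o=c
    p=(np.atleast_2d(X)-o)@R
    return np.c_[fx*p[:,0]/p[:,2]+cx,fy*p[:,1]/p[:,2]+cy]
def rect(c,mask,z):
    cs,_=cv2.findContours(mask.astype(np.uint8),cv2.RETR_EXTERNAL,cv2.CHAIN_APPROX_NONE)
    k=max(cs,key=cv2.contourArea)[:,0]
    return cv2.minAreaRect((ray(c,k,z)[:,:2]*1000).astype(np.float32))
E
python3 - <<'E'
from h import *
for n,bx in (('scene',[(325,170,390,225),(110,175,170,225)]),('side',[(160,165,222,200),(255,280,390,380)])):
    im=cv2.imread(f'pics/{n}0.png').astype(int);c=cam(n)
    for x0,y0,x1,y1 in bx:
        m=np.zeros(im.shape[:2],bool);m[y0:y1,x0:x1]=(im[y0:y1,x0:x1].min(2)>150)
        print(n,rect(c,m,.014),m.sum())
for n,ps in (('scene',{'box':[(232,193),(274,197)],'glass':[(225,195)],'jug':[(249,288)],'soap':[(147,250)],'pestle':[(270,172),(288,197)],'bowl':[(345,287)],'tongs':[(353,215),(377,265)]}),('side',{'box':[(248,207),(304,197),(312,222),(255,232)],'glass':[(239,258)],'jug':[(338,207)],'pestle':[(183,231),(225,213)],'soap':[(377,278)],'bowl':[(290,178)]})):
    for k,v in ps.items(): print(n,k,ray(cam(n),v,.0 if k!='box' else (.07 if n=='scene' else 0)).round(3)[:,:2].tolist())
for n,x in(('scene',(205,160,300,250)),('side',(225,165,330,275))):
    im=cv2.imread(f'pics/{n}0.png')[x[1]:x[3],x[0]:x[2]]
    cv2.imwrite(f'pics/{n}c.png',cv2.resize(im,None,fx=5,fy=5,interpolation=cv2.INTER_CUBIC))
a=cv2.imread('pics/scenec.png');b=cv2.imread('pics/sidec.png')
h=500;a=cv2.resize(a,(390,450));b=cv2.resize(b,(400,450));cv2.imwrite('pics/cc.png',np.hstack([a,b]))
E
```

```text
scene ((430.21343994140625, 340.76873779296875), (107.72135925292969, 152.48719787597656), 70.81659698486328) 1013
scene ((449.4305419921875, -354.3897705078125), (223.93988037109375, 137.7681884765625), 7.776178359985352) 1660
side ((427.0218505859375, 340.29229736328125), (133.51829528808594, 147.06658935546875), 71.06815338134766) 679
side ((424.563232421875, -359.0596618652344), (185.06060791015625, 138.54678344726562), 8.075379371643066) 5520
scene box [[0.483, -0.057], [0.508, 0.07]]
scene glass [[0.4, -0.084]]
scene jug [[0.802, -0.01]]
scene soap [[0.649, -0.299]]
scene pestle [[0.275, 0.069], [0.42, 0.121]]
scene bowl [[0.807, 0.239]]
scene tongs [[0.519, 0.314], [0.733, 0.339]]
side box [[0.525, 0.115], [0.709, 0.078], [0.643, -0.049], [0.479, -0.01]]
side glass [[0.391, -0.086]]
side jug [[0.761, -0.024]]
side pestle [[0.309, 0.095], [0.45, 0.12]]
side soap [[0.631, -0.306]]
side bowl [[0.747, 0.212]]
```

View pics/cc.png

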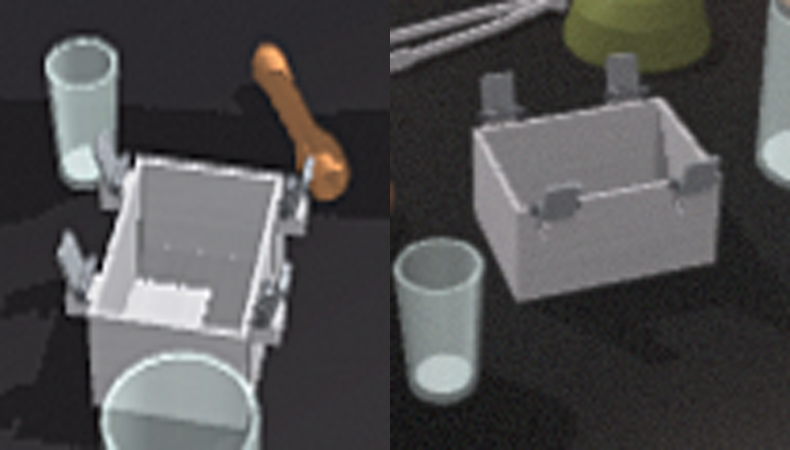

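The crop shows the rim corners clearly: scene crop (140,158), (280,175), (245,330), (92,315), and side crop x−390 of 88,128 / 270,100 / 135,212. All four clips are open. The right-hand lid measures 108×152 mm, so it is the one that fits.

```bash
python3 - <<'E'
from h import *
a=np.array([(140,158),(280,175),(245,330),(92,315)])/[390/95,5]+[205,160]
b=np.array([(88,128),(270,100),(325,190),(135,212)])/[400/105,450/110]+[225,165]
for n,p in(('scene',a),('side',b)):
    P=ray(cam(n),p,.07)[:,:2]; print(P.round(3).tolist(),P.mean(0).round(3),np.linalg.norm(P-np.roll(P,-1,0),axis=1).round(3))
    d=[np.degrees(np.arctan2(*(P[i]-P[j])[::-1])) for i,j in((3,0),(2,1),(1,0),(2,3))];print(np.round(d,1))
s=ctrl.get_state();R=Ro.from_rotvec(s['tool_rot']).as_matrix();print(R.round(3))
for n,bx in (('scene',(325,170,390,225)),('side',(160,165,222,200))):
    im=cv2.imread(f'pics/{n}0.png').astype(int);x0,y0,x1,y1=bx
    m=np.zeros(im.shape[:2],np.uint8);m[y0:y1,x0:x1]=(im[y0:y1,x0:x1].min(2)>150)
    cv2.imwrite(f'pics/l{n}.png',cv2.resize(cv2.imread(f'pics/{n}0.png')[y0:y1,x0:x1],None,fx=6,fy=6))
E
```

```text
[[0.477, -0.035], [0.498, 0.068], [0.639, 0.037], [0.622, -0.067]] [0.559 0.001] [0.105 0.144 0.105 0.149]
[-12.5 -12.5  78.2  80.7]
[[0.5, 0.065], [0.639, 0.029], [0.602, -0.088], [0.476, -0.044]] [ 0.554 -0.01 ] [0.144 0.123 0.133 0.112]
[-102.1 -107.5  -14.3  -19.2]
[[-0.959  0.283 -0.   ]
 [ 0.283  0.959 -0.001]
 [-0.    -0.001 -1.   ]]
```

>>> {"op": "step_arm", "data": {
  "commands": [
    {"travel": [-0.04,-0.025,0],"turn": [0,0,0.5]},
    {"travel": [-0.08,-0.05,0],"turn": [0,0,1]},
    {"travel": [-0.12,-0.077,0],"turn": [0,0,1.5]},
    {"travel": [-0.16,-0.103,0.01],"turn": [0,0,2]},
    {"travel": [-0.2,-0.129,0.02],"turn": [0,0,2.8]}
  ],
  "gripper": 0.6
}}

```text
time: 0.65
position: [0.3403, 0.4416, 0.2165]
tool_rot: [0.525, 3.097, 0.001]
ft_force: [1.0, 0.5, 0.1]
grip_width: 0.648
grip_force: 0.0
```

```bash
python3 - <<'E'
from h import *
s=ctrl.get_state();R=Ro.from_rotvec(s['tool_rot']).as_matrix();print(s['time'],s['position'],R.round(3).tolist())
print(R.T@(np.array([.428,.340,.16])-s['position']))
E
```

```text
0.65 [0.34034019 0.44158372 0.2165311 ] [[-0.944, 0.33, 0.001], [0.33, 0.944, 0.001], [-0.0, 0.001, -1.0]]
[-0.11623594 -0.06705305  0.0565009 ]
```

>>> {"op": "step_arm", "data": {
  "commands": [
    {"travel": [-0.038,-0.022,0.015]},
    {"travel": [-0.076,-0.044,0.03]},
    {"travel": [-0.114,-0.066,0.05]},
    {"travel": [-0.114,-0.066,0.05]}
  ]
}}

```text
$.commands[0]: bad value
```

```bash
cat >> h.py <<'E'
def wrist(name):
    s=ctrl.get_state();im=ctrl.get_image('wrist')[:,:,::-1].copy();cv2.imwrite(f'pics/{name}.png',im)
    R=Ro.from_rotvec(s['tool_rot']).as_matrix();print('t',s['time'],'pos',np.round(s['position'],4),'yaw y',np.degrees(np.arctan2(R[1,1],R[0,1])).round(2),'tilt',R[2].round(4))
    return s,R,im,cam('wrist',s)
E
python3 - <<'E'
from h import *
s,R,im,c=wrist('w1')
m=im.min(2)>150
r=rect(c,m,.014);print(r)
d=np.array([r[0][0]/1000,r[0][1]/1000,.032])-s['position'];print('tool',R.T@d)
E
```

```text
t 0.65 pos [0.3403 0.4416 0.2165] yaw y 70.75 tilt [-3.e-04  9.e-04 -1.e+00]
((334.37738037109375, 578.9867553710938), (51.191650390625, 241.01405334472656), 89.9002456665039)
tool [0.05097931 0.12758794 0.18463289]
```

View pics/w1.png

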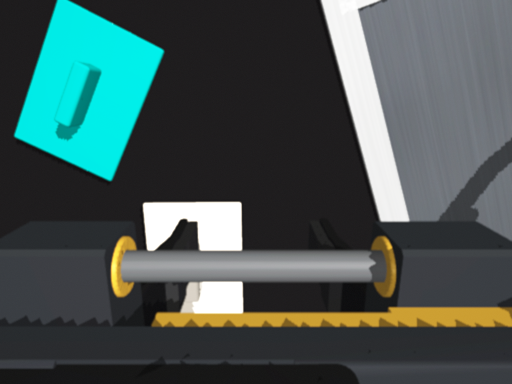

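The move was refused because "turn" was missing. The wrist picture shows the turquoise lid at the upper left and the white lid's edge at (190,205), partly hidden by the gripper. The view covers the tool's +x side, so I'll look from beyond the lid.

>>> {"op": "step_arm", "data": {
  "commands": [
    {"travel": [-0.042,-0.014,0],"turn": [0,0,0]},
    {"travel": [-0.084,-0.028,0],"turn": [0,0,0]},
    {"travel": [-0.126,-0.042,0],"turn": [0,0,0]},
    {"travel": [-0.168,-0.056,0],"turn": [0,0,0]},
    {"travel": [-0.2,-0.067,0],"turn": [0,0,0]}
  ]
}}

```text
time: 1.2
position: [0.5081, 0.3116, 0.2164]
tool_rot: [0.528, 3.096, -0.001]
ft_force: [-0.4, 0.2, 0.5]
grip_width: 0.602
grip_force: 0.0
```

```bash
cat > lid.py <<'E'
from h import *
import sys
s,R,im,c=wrist(sys.argv[1])
m=im.min(2)>150; m[215:]=0
n,l,st,_=cv2.connectedComponentsWithStats(m.astype(np.uint8));
for i in range(1,n):
    if st[i,4]>500:
        r=rect(c,l==i,.014);print(st[i],r)
        d=np.array([r[0][0]/1000,r[0][1]/1000,.032])-s['position'];print('tool',R.T@d)
E
python3 lid.py w2
```

```text
t 1.2 pos [0.5081 0.3116 0.2164] yaw y 70.63 tilt [-9.e-04 -7.e-04 -1.e+00]
[  198     0   113   153 15158] ((428.0931396484375, 342.0752258300781), (104.96687316894531, 142.26394653320312), 71.09870910644531)
tool [0.08573088 0.00240184 0.18435912]
[ 468    0   44  215 5160] ((539.6710815429688, 566.0576782226562), (225.21153259277344, 28.80693244934082), 0.0025508520193398)
tool [0.05473865 0.25071059 0.18421283]
```

View pics/w2.png

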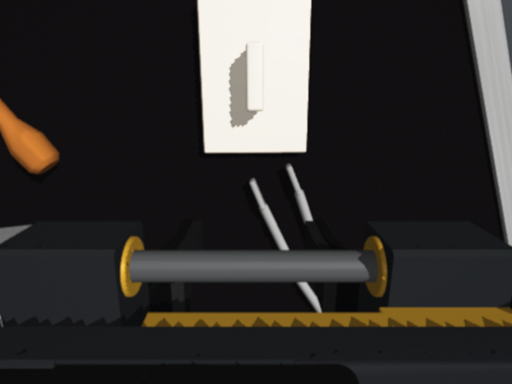

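```bash
python3 - <<'E'
from h import *
s=ctrl.get_state();c=cam('wrist',s);R=Ro.from_rotvec(s['tool_rot']).as_matrix()
p=ray(c,[(247,42),(262,42),(263,110),(248,110)],.044);print(p.round(4).tolist(),p.mean(0),R.T@(p.mean(0)-s['position']))
p=ray(c,[(204,153),(306,153)],.014);print(((p-s['position'])@R).round(4))
E
```

```text
[[0.4029, 0.3408, 0.044], [0.4074, 0.3531, 0.044], [0.4623, 0.3347, 0.044], [0.4577, 0.3218, 0.044]] [0.43257019 0.33758939 0.044     ] [0.08701221 0.00279897 0.17194171]
[[ 0.0133 -0.0499  0.2025]
 [ 0.0133  0.0559  0.2022]]
```

>>> {"op": "step_arm", "data": {
  "commands": [
    {"travel": [0.03,0.001,0.03],"turn": [0,0,0]},
    {"travel": [0.06,0.002,0.06],"turn": [0,0,-0.4]},
    {"travel": [0.087,0.002,0.09],"turn": [0,0,-0.4]},
    {"travel": [0.087,0.002,0.12],"turn": [0,0,-0.4]},
    {"travel": [0.087,0.002,0.13],"turn": [0,0,-0.4]}
  ]
}}

```text
time: 1.75
position: [0.4216, 0.3438, 0.0834]
tool_rot: [-0.51, -3.096, 0.007]
ft_force: [-0.2, -0.1, 0.1]
grip_width: 0.603
grip_force: 0.0
```

>>> {"op": "step_arm", "data": {
  "commands": [
    {"travel": [0,0,0.02],"turn": [0,0,0]},
    {"travel": [0,0,0.02],"turn": [0,0,0]}
  ]
}}

```text
time: 1.95
position: [0.4238, 0.3433, 0.0649]
tool_rot: [-0.515, -3.097, 0.005]
ft_force: [-0.4, 1.2, 0.1]
grip_width: 0.594
grip_force: 0.0
```

```bash
cat >> h.py <<'E'
def go(X,yaw=None):
    s=ctrl.get_state();R=Ro.from_rotvec(s['tool_rot']).as_matrix();y=np.degrees(np.arctan2(R[1,1],R[0,1]))
    print('t',round(s['time'],2),'pos',np.round(s['position'],4),'y-yaw',y.round(2),'tilt',R[2].round(3),'F',np.round(s['ft_force'],1),'travel',(R.T@(np.array(X)-s['position'])).round(4),'turn',None if yaw is None else round(y-yaw,2))
E
python3 -c "
from h import *
go([.4270,.3420,.032],71)"
```

```text
t 1.95 pos [0.4238 0.3433 0.0649] y-yaw 71.12 tilt [ 0.001 -0.004 -1.   ] F [-0.4  1.2  0.1] travel [-0.0035 -0.0001  0.0329] turn 0.12
```

>>> {"op": "step_arm", "data": {
  "commands": [
    {"travel": [-0.002,0,0.02],"turn": [0,0,0]},
    {"travel": [-0.002,0,0.032],"turn": [0,0,0]},
    {"travel": [-0.002,0,0.032],"turn": [0,0,0]}
  ]
}}

```text
time: 2.25
position: [0.426, 0.3431, 0.0337]
tool_rot: [-0.515, -3.098, 0.003]
ft_force: [0.5, -0.2, -0.6]
grip_width: 0.6
grip_force: 0.0
```

>>> {"op": "step_arm", "data": {
  "commands": [
    {"travel": [0,0,0],"turn": [0,0,0]},
    {"travel": [0,0,0],"turn": [0,0,0]},
    {"travel": [0,0,0],"turn": [0,0,0]},
    {"travel": [0,0,0],"turn": [0,0,0]},
    {"travel": [0,0,0],"turn": [0,0,0]}
  ],
  "gripper": 0,
  "force": 25
}}

```text
time: 2.75
position: [0.4265, 0.344, 0.0349]
tool_rot: [0.514, 3.099, 0.0]
ft_force: [-0.6, -2.1, 0.7]
grip_width: 0.232
grip_force: 0.7
```

```bash
python3 -c "
from h import *
go([.4270,.3420,.032],71)"
```

```text
t 2.75 pos [0.4265 0.344  0.0349] y-yaw 71.17 tilt [-0.  0. -1.] F [-0.6 -2.1  0.7] travel [-0.0011 -0.0017  0.0029] turn 0.17
```

>>> {"op": "step_arm", "data": {
  "commands": [
    {"travel": [0,0,0.003],"turn": [0,0,0]},
    {"travel": [0,0,0.003],"turn": [0,0,0]},
    {"travel": [0,0,0.003],"turn": [0,0,0]},
    {"travel": [0,0,0.003],"turn": [0,0,0]}
  ]
}}

```text
time: 3.15
position: [0.4267, 0.3438, 0.0335]
tool_rot: [-0.514, -3.099, -0.0]
ft_force: [-4.6, -4.7, 14.3]
grip_width: 0.18
grip_force: 25.0
```

>>> {"op": "step_arm", "data": {
  "commands": [
    {"travel": [0,0,-0.03],"turn": [0,0,0]},
    {"travel": [0,0,-0.06],"turn": [0,0,0]},
    {"travel": [0,0,-0.09],"turn": [0,0,0]},
    {"travel": [0,0,-0.13],"turn": [0,0,0]},
    {"travel": [0,0,-0.13],"turn": [0,0,0]}
  ]
}}

```text
time: 3.65
position: [0.4291, 0.3462, 0.167]
tool_rot: [0.513, 3.093, 0.013]
ft_force: [1.6, 0.3, -0.8]
grip_width: 0.187
grip_force: 25.0
```

```bash
python3 -c "
from h import *
go([.558,.0,.165],77.5);print(ctrl.get_state()['joint_positions'])"
```

```text
t 3.65 pos [0.4291 0.3462 0.167 ] y-yaw 71.16 tilt [-0.005  0.009 -1.   ] F [ 1.6  0.3 -0.8] travel [-0.2338 -0.2861  0.0005] turn -6.34
[-0.8737989   0.14907831  0.16097711  1.80446588 -0.02640535  1.17995274
  0.53726685]
```

>>> {"op": "step_arm", "data": {
  "commands": [
    {"travel": [-0.035,-0.01,-0.02],"turn": [0,0,0]},
    {"travel": [-0.07,-0.02,-0.04],"turn": [0,0,0]},
    {"travel": [-0.105,-0.03,-0.06],"turn": [0,0,0]},
    {"travel": [-0.14,-0.04,-0.08],"turn": [0,0,0]},
    {"travel": [-0.175,-0.05,-0.1],"turn": [0,0,0]}
  ]
}}

```text
time: 4.15
position: [0.5764, 0.2391, 0.2609]
tool_rot: [-0.513, -3.098, 0.002]
ft_force: [0.5, 0.2, -2.5]
grip_width: 0.184
grip_force: 25.0
```

>>> {"op": "step_arm", "data": {
  "commands": [
    {"travel": [-0.035,-0.01,-0.02],"turn": [0,0,-2]},
    {"travel": [-0.07,-0.02,-0.035],"turn": [0,0,-4]},
    {"travel": [-0.098,-0.03,-0.035],"turn": [0,0,-6.3]},
    {"travel": [-0.098,-0.03,-0.035],"turn": [0,0,-6.3]},
    {"travel": [-0.098,-0.03,-0.035],"turn": [0,0,-6.3]}
  ]
}}

```text
time: 4.65
position: [0.6588, 0.1794, 0.2945]
tool_rot: [-0.346, -3.12, 0.002]
ft_force: [-0.9, 0.2, -3.1]
grip_width: 0.179
grip_force: 25.0
```

```bash
python3 -c "
from h import *
wrist('w3');go([.558,0,.165],77.5)"
```

```text
t 4.65 pos [0.6588 0.1794 0.2945] yaw y 77.35 tilt [ 0.0027 -0.0014 -1.    ]
t 4.7 pos [0.6581 0.1808 0.2948] y-yaw 77.48 tilt [ 0.003 -0.    -1.   ] F [-0.1  0.7 -2.4] travel [ 0.0582 -0.1981  0.13  ] turn -0.02
```

View pics/w3.png

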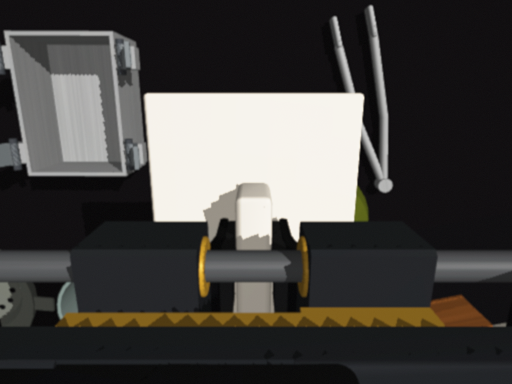

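```bash
python3 - <<'E'
import cv2
cv2.imwrite('pics/w3c.png',cv2.resize(cv2.imread('pics/w3.png')[15:190,0:160],None,fx=3.4,fy=3.4,interpolation=cv2.INTER_CUBIC))
E
```

```text
(no output)
```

View pics/w3c.png

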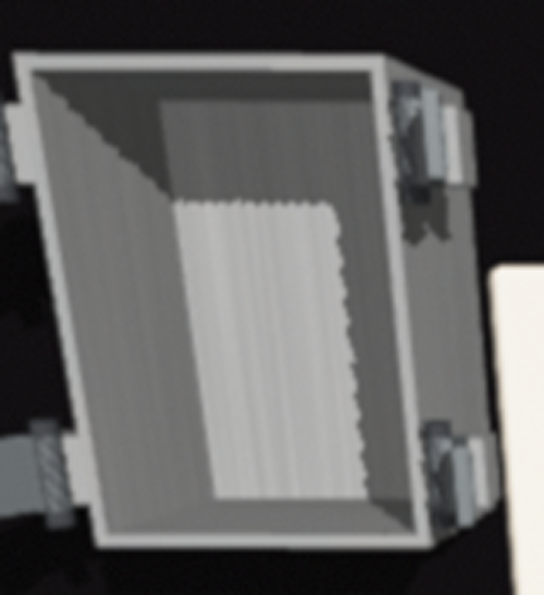

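The crop shows the outer rim corners at (14,54), (385,54), (432,547) and (97,547), with all clips open.

```bash
python3 - <<'E'
from h import *
s=dict(ctrl.get_state()); 
s['position']=np.array([.6584,.1801,.2947]);R=Ro.from_rotvec(s['tool_rot']).as_matrix()
c=cam('wrist',s)
uv=(np.array([(14,54),(385,54),(432,547),(97,547)])+.0)/3.4+[0,15]
P=ray(c,uv,.07);Q=P[:,:2];print(Q.round(4).tolist(),Q.mean(0).round(4),np.linalg.norm(Q-np.roll(Q,-1,0),axis=1).round(4))
print([np.degrees(np.arctan2(*(Q[i]-Q[j])[::-1])).round(2) for i,j in((3,0),(2,1),(1,0),(2,3))])
L=ray(c,[(147,94),(362,94),(152,222),(357,222)],s['position'][2]-.0195)
print('lid in tool',((L-s['position'])@R).round(4).tolist())
E
```

```text
[[0.4729, -0.0353], [0.4968, 0.0723], [0.6434, 0.0394], [0.6194, -0.0687]] [0.5581 0.0019] [0.1102 0.1502 0.1107 0.1502]
[np.float64(-12.85), np.float64(-12.66), np.float64(77.48), np.float64(77.49)]
lid in tool [[0.0715, -0.0493, 0.0197], [0.0715, 0.0529, 0.0197], [0.0069, -0.0518, 0.0195], [0.0069, 0.0556, 0.0195]]
```

```bash
python3 -c "
from h import *
go([.556,.0005,.165],77.4)"
```

```text
t 4.7 pos [0.6581 0.1808 0.2948] y-yaw 77.48 tilt [ 0.003 -0.    -1.   ] F [-0.1  0.7 -2.4] travel [ 0.0602 -0.1981  0.13  ] turn 0.08
```

>>> {"op": "step_arm", "data": {
  "commands": [
    {"travel": [0.012,-0.04,0.02],"turn": [0,0,0]},
    {"travel": [0.024,-0.08,0.04],"turn": [0,0,0]},
    {"travel": [0.036,-0.12,0.06],"turn": [0,0,0]},
    {"travel": [0.048,-0.16,0.08],"turn": [0,0,0]},
    {"travel": [0.06,-0.198,0.1],"turn": [0,0,0]}
  ]
}}

```text
time: 5.2
position: [0.5555, 0.0002, 0.1955]
tool_rot: [-0.339, -3.123, -0.002]
ft_force: [0.5, -0.5, -1.9]
grip_width: 0.186
grip_force: 25.0
```

>>> {"op": "step_arm", "data": {
  "commands": [
    {"travel": [0,0,0.03],"turn": [0,0,0]},
    {"travel": [0,0,0.03],"turn": [0,0,0]},
    {"travel": [0,0,0.03],"turn": [0,0,0]}
  ]
}}

```text
time: 5.5
position: [0.5571, 0.0021, 0.1667]
tool_rot: [-0.338, -3.122, -0.002]
ft_force: [0.4, -0.7, -1.7]
grip_width: 0.181
grip_force: 25.0
```

```bash
python3 -c "
from h import *
for i in range(3): go([.556,.0005,.1],77.4);ctrl.get_image('side')
im=ctrl.get_image('side')[140:250,210:340,::-1];im2=ctrl.get_image('scene')[150:260,190:320,::-1]
cv2.imwrite('pics/pre.png',cv2.resize(np.hstack([im,im2]),None,fx=3,fy=3,interpolation=cv2.INTER_CUBIC))"
```

```text
t 5.5 pos [0.5571 0.0021 0.1667] y-yaw 77.63 tilt [ 0.001  0.001 -1.   ] F [ 0.4 -0.7 -1.7] travel [ 0.0007 -0.0019  0.0667] turn 0.23
t 5.55 pos [0.5581 0.0021 0.1677] y-yaw 77.65 tilt [-0.001  0.001 -1.   ] F [-0.   0.3 -0.9] travel [ 0.0018 -0.0021  0.0677] turn 0.25
t 5.6 pos [0.5586 0.0019 0.1681] y-yaw 77.65 tilt [-0.002  0.001 -1.   ] F [-0.2  0.5 -2.2] travel [ 0.0024 -0.002   0.0681] turn 0.25
```

View pics/pre.png

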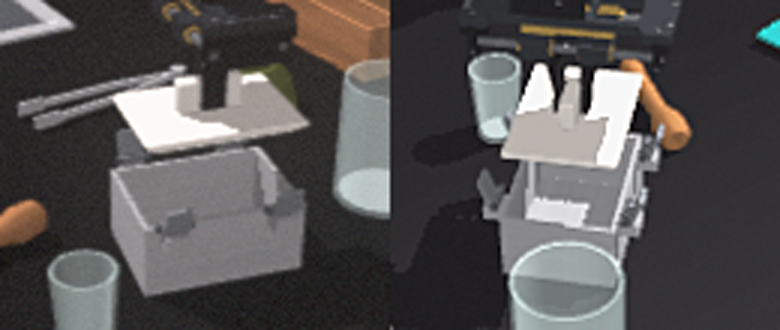

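The lid hangs level and lined up above the box, and all the clips are open.

>>> {"op": "step_arm", "data": {
  "commands": [
    {"travel": [0.001,-0.001,0.02],"turn": [0,0,0.2]},
    {"travel": [0.002,-0.002,0.04],"turn": [0,0,0.2]},
    {"travel": [0.002,-0.002,0.058],"turn": [0,0,0.2]},
    {"travel": [0.002,-0.002,0.058],"turn": [0,0,0.2]},
    {"travel": [0.002,-0.002,0.058],"turn": [0,0,0.2]}
  ]
}}

```text
time: 6.25
position: [0.5556, -0.0015, 0.1092]
tool_rot: [0.348, 3.122, 0.0]
ft_force: [0.2, -0.4, -3.0]
grip_width: 0.184
grip_force: 25.0
```

```bash
python3 -c "
from h import *
go([.556,.0005,.0955],77.4)"
```

```text
t 6.25 pos [ 0.5556 -0.0015  0.1092] y-yaw 77.29 tilt [-0.001  0.    -1.   ] F [ 0.2 -0.4 -3. ] travel [0.     0.002  0.0137] turn -0.11
```

>>> {"op": "step_arm", "data": {
  "commands": [
    {"travel": [0,0.001,0.003],"turn": [0,0,0]},
    {"travel": [0,0.0015,0.006],"turn": [0,0,0]},
    {"travel": [0,0.0015,0.009],"turn": [0,0,0]},
    {"travel": [0,0.0015,0.011],"turn": [0,0,0]},
    {"travel": [0,0.0015,0.013],"turn": [0,0,0]}
  ]
}}

```text
time: 6.75
position: [0.5554, -0.0002, 0.0955]
tool_rot: [-0.348, -3.122, -0.0]
ft_force: [-1.9, 0.9, 18.1]
grip_width: 0.184
grip_force: 25.0
```

>>> {"op": "step_arm", "data": {
  "commands": [
    {"travel": [0,0,0.001],"turn": [0,0,0]},
    {"travel": [0,0,0.001],"turn": [0,0,0]}
  ]
}}

```text
time: 6.95
position: [0.5555, -0.0002, 0.0956]
tool_rot: [-0.348, -3.122, -0.001]
ft_force: [-2.1, 0.6, 5.0]
grip_width: 0.185
grip_force: 25.0
```

```bash
python3 -c "
from h import *
go([.556,.0005,.0955],77.4)"
```

```text
t 6.95 pos [ 5.555e-01 -2.000e-04  9.560e-02] y-yaw 77.26 tilt [ 0.  0. -1.] F [-2.1  0.6  5. ] travel [-0.0004  0.0008  0.0001] turn -0.14
```

Contact came at z = 0.0956, exactly the expected seated height. Next I release and rise.

>>> {"op": "step_arm", "data": {
  "commands": [
    {"travel": [0,0,0],"turn": [0,0,0]},
    {"travel": [0,0,0],"turn": [0,0,0]},
    {"travel": [0,0,0],"turn": [0,0,0]},
    {"travel": [0,0,0],"turn": [0,0,0]}
  ],
  "gripper": 0.4
}}

```text
time: 7.35
position: [0.5555, -0.0002, 0.0945]
tool_rot: [0.348, 3.122, 0.0]
ft_force: [-0.3, -0.7, -0.4]
grip_width: 0.386
grip_force: 0.0
```

>>> {"op": "step_arm", "data": {
  "commands": [
    {"travel": [0,0,-0.015],"turn": [0,0,0]},
    {"travel": [0,0,-0.035],"turn": [0,0,0]},
    {"travel": [0,0,-0.06],"turn": [0,0,0]},
    {"travel": [0,0,-0.06],"turn": [0,0,0]},
    {"travel": [0,0,-0.06],"turn": [0,0,0]}
  ]
}}

```text
time: 7.85
position: [0.556, -0.0002, 0.1558]
tool_rot: [0.348, 3.12, 0.001]
ft_force: [-0.1, 1.4, -0.6]
grip_width: 0.399
grip_force: 0.0
```

```bash
cat >> h.py <<'E'
B=np.array([.558,.0015]);a=np.radians(-12.7);BX=np.array([np.cos(a),np.sin(a)]);BY=np.array([-BX[1],BX[0]])
def b(x,y,z): return np.r_[B+x*BX+y*BY,z]
E
python3 -c "
from h import *
go(b(.05,.105,.14),77.3)
im=ctrl.get_image('side')[140:250,210:340,::-1];im2=ctrl.get_image('scene')[150:260,190:320,::-1]
cv2.imwrite('pics/seat.png',cv2.resize(np.hstack([im,im2]),None,fx=3,fy=3,interpolation=cv2.INTER_CUBIC))"
```

```text
t 7.85 pos [ 5.560e-01 -2.000e-04  1.558e-01] y-yaw 77.27 tilt [-0.002  0.001 -1.   ] F [-0.1  1.4 -0.6] travel [-0.0515  0.1071  0.0161] turn -0.03
```

View pics/seat.png

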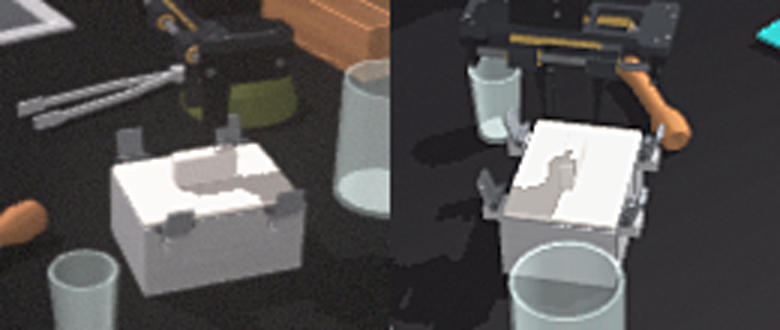

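The lid sits level with all four clips still open. I'll start with the +x +y corner (clip_a).

>>> {"op": "step_arm", "data": {
  "commands": [
    {"travel": [-0.018,0.037,0],"turn": [0,0,0]},
    {"travel": [-0.036,0.074,0],"turn": [0,0,0]},
    {"travel": [-0.052,0.112,0.016],"turn": [0,0,0]},
    {"travel": [-0.052,0.112,0.035],"turn": [0,0,0]},
    {"travel": [-0.052,0.112,0.053],"turn": [0,0,0]}
  ],
  "gripper": 0
}}

```text
time: 8.45
position: [0.6303, 0.0994, 0.0991]
tool_rot: [-0.343, -3.12, 0.001]
ft_force: [0.2, -0.0, 0.1]
grip_width: 0.048
grip_force: 0.0
```

>>> {"op": "step_arm", "data": {
  "commands": [
    {"travel": [0,0,0],"turn": [0,0,0]},
    {"travel": [0,0,0],"turn": [0,0,0]}
  ]
}}

```text
time: 8.65
position: [0.6302, 0.0971, 0.1009]
tool_rot: [-0.349, -3.12, 0.001]
ft_force: [0.2, 0.6, 0.4]
grip_width: 0.003
grip_force: 0.0
```

```bash
python3 -c "
from h import *
go(b(.05,.056,.102),77.3)"
```

```text
t 8.65 pos [0.6302 0.0971 0.1009] y-yaw 77.24 tilt [ 0.002 -0.001 -1.   ] F [0.2 0.6 0.4] travel [-0.0006 -0.0532 -0.0011] turn -0.06
```

>>> {"op": "step_arm", "data": {
  "commands": [
    {"travel": [0,-0.012,-0.001],"turn": [0,0,0]},
    {"travel": [0,-0.022,-0.001],"turn": [0,0,0]},
    {"travel": [0,-0.032,-0.001],"turn": [0,0,0]},
    {"travel": [0,-0.042,-0.001],"turn": [0,0,0]},
    {"travel": [0,-0.052,-0.001],"turn": [0,0,0]}
  ]
}}

```text
time: 9.15
position: [0.6207, 0.048, 0.1049]
tool_rot: [0.347, 3.118, 0.006]
ft_force: [0.9, 2.1, 0.3]
grip_width: 0.008
grip_force: 0.6
```

>>> {"op": "step_arm", "data": {
  "commands": [
    {"travel": [0,-0.004,0],"turn": [0,0,0]},
    {"travel": [0,-0.004,0],"turn": [0,0,0]},
    {"travel": [0,-0.004,0],"turn": [0,0,0]}
  ]
}}

```text
time: 9.45
position: [0.6182, 0.0422, 0.1024]
tool_rot: [-0.35, -3.122, 0.001]
ft_force: [0.4, -0.6, -0.4]
grip_width: 0.006
grip_force: 0.0
```

```bash
python3 -c "
from h import *
go(b(.05,.056,.102),77.3)
im=ctrl.get_image('side')[140:250,210:340,::-1];im2=ctrl.get_image('scene')[150:260,190:320,::-1]
cv2.imwrite('pics/ca.png',cv2.resize(np.hstack([im,im2]),None,fx=3,fy=3,interpolation=cv2.INTER_CUBIC))"
```

```text
t 9.45 pos [0.6182 0.0422 0.1024] y-yaw 77.21 tilt [ 0. -0. -1.] F [ 0.4 -0.6 -0.4] travel [-0.0002  0.0031  0.0004] turn -0.09
```

View pics/ca.png

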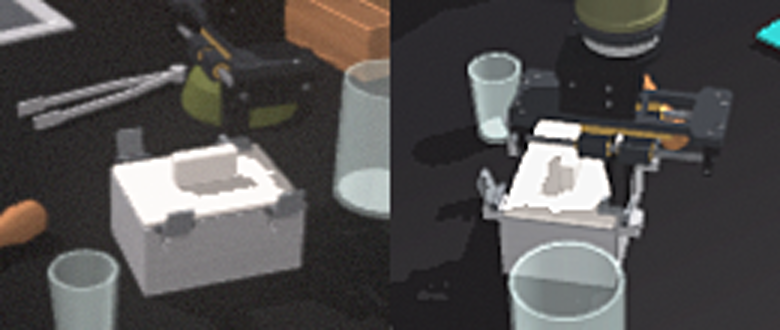

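Clip_a snapped over: in the side view it no longer stands up, and the force fell to about zero. A light dab down confirms it is flat, its top being at 83 mm.

>>> {"op": "step_arm", "data": {
  "commands": [
    {"travel": [0,0,0.003],"turn": [0,0,0]},
    {"travel": [0,0,0.006],"turn": [0,0,0]},
    {"travel": [0,0,0.006],"turn": [0,0,0]}
  ]
}}

```text
time: 9.85
position: [0.6186, 0.0432, 0.0974]
tool_rot: [0.348, 3.122, 0.001]
ft_force: [-2.8, -0.7, 7.5]
grip_width: 0.004
grip_force: 3.7
```

>>> {"op": "step_arm", "data": {
  "commands": [
    {"travel": [0,0,-0.02],"turn": [0,0,0]},
    {"travel": [0,0,-0.05],"turn": [0,0,0]},
    {"travel": [0,0,-0.05],"turn": [0,0,0]}
  ]
}}

```text
time: 10.15
position: [0.6211, 0.0431, 0.1505]
tool_rot: [0.347, 3.116, 0.003]
ft_force: [0.9, -0.3, 0.7]
grip_width: 0.006
grip_force: 0.0
```

```bash
python3 -c "
from h import *
go(b(-.05,-.11,.102),77.3)"
```

```text
t 10.15 pos [0.6211 0.0431 0.1505] y-yaw 77.28 tilt [-0.007  0.003 -1.   ] F [ 0.9 -0.3  0.7] travel [ 0.1027 -0.1647  0.0474] turn -0.02
```

Contact at tip height 83.4 mm, so clip_a is shut. Next is the diagonal one, clip_c.

>>> {"op": "step_arm", "data": {
  "commands": [
    {"travel": [0.025,-0.04,0],"turn": [0,0,0]},
    {"travel": [0.05,-0.08,0],"turn": [0,0,0]},
    {"travel": [0.075,-0.12,0],"turn": [0,0,0]},
    {"travel": [0.09,-0.145,0],"turn": [0,0,0]},
    {"travel": [0.1,-0.165,0],"turn": [0,0,0]}
  ]
}}

```text
time: 10.65
position: [0.4828, -0.0974, 0.146]
tool_rot: [-0.35, -3.121, -0.001]
ft_force: [0.9, 0.1, 0.2]
grip_width: 0.008
grip_force: 0.0
```

>>> {"op": "step_arm", "data": {
  "commands": [
    {"travel": [0,0,0.02],"turn": [0,0,0]},
    {"travel": [0,0,0.04],"turn": [0,0,0]},
    {"travel": [0,0,0.048],"turn": [0,0,0]},
    {"travel": [0,0,0.048],"turn": [0,0,0]}
  ]
}}

```text
time: 11.05
position: [0.4839, -0.0956, 0.0973]
tool_rot: [-0.347, -3.12, 0.001]
ft_force: [-0.2, -0.3, 0.5]
grip_width: 0.008
grip_force: 0.0
```

```bash
python3 -c "
from h import *
go(b(-.05,-.053,.102),77.3)"
```

```text
t 11.05 pos [ 0.4839 -0.0956  0.0973] y-yaw 77.32 tilt [ 0.003 -0.001 -1.   ] F [-0.2 -0.3  0.5] travel [-0.001   0.058  -0.0047] turn 0.02
```

>>> {"op": "step_arm", "data": {
  "commands": [
    {"travel": [0,0.014,-0.004],"turn": [0,0,0]},
    {"travel": [0,0.025,-0.004],"turn": [0,0,0]},
    {"travel": [0,0.036,-0.004],"turn": [0,0,0]},
    {"travel": [0,0.047,-0.004],"turn": [0,0,0]},
    {"travel": [0,0.058,-0.004],"turn": [0,0,0]}
  ]
}}

```text
time: 11.55
position: [0.4984, -0.0387, 0.1035]
tool_rot: [0.348, 3.12, 0.001]
ft_force: [0.2, 0.0, -0.6]
grip_width: 0.005
grip_force: 0.0
```

>>> {"op": "step_arm", "data": {
  "commands": [
    {"travel": [0,0.002,0],"turn": [0,0,0]},
    {"travel": [0,0.002,0],"turn": [0,0,0]},
    {"travel": [0,0.002,0],"turn": [0,0,0]}
  ]
}}

```text
time: 11.85
position: [0.4977, -0.0375, 0.1025]
tool_rot: [-0.348, -3.122, 0.0]
ft_force: [0.1, -0.4, -0.1]
grip_width: 0.009
grip_force: 0.0
```

```bash
python3 -c "
from h import *
go(b(-.05,-.053,.096),77.3)"
```

```text
t 11.85 pos [ 0.4977 -0.0375  0.1025] y-yaw 77.28 tilt [ 0. -0. -1.] F [ 0.1 -0.4 -0.1] travel [-0.0003 -0.0017  0.0065] turn -0.02
```

>>> {"op": "step_arm", "data": {
  "commands": [
    {"travel": [0,0,0.003],"turn": [0,0,0]},
    {"travel": [0,0,0.006],"turn": [0,0,0]},
    {"travel": [0,0,0.007],"turn": [0,0,0]}
  ]
}}

```text
time: 12.15
position: [0.4979, -0.0379, 0.0972]
tool_rot: [-0.35, -3.122, -0.001]
ft_force: [-7.1, 0.2, 21.0]
grip_width: 0.004
grip_force: 10.5
```

>>> {"op": "step_arm", "data": {
  "commands": [
    {"travel": [0,0,-0.02],"turn": [0,0,0]},
    {"travel": [0,0,-0.05],"turn": [0,0,0]},
    {"travel": [0,0,-0.05],"turn": [0,0,0]}
  ]
}}

```text
time: 12.45
position: [0.5003, -0.0379, 0.149]
tool_rot: [0.349, 3.116, 0.002]
ft_force: [0.5, -0.7, -0.1]
grip_width: 0.007
grip_force: 0.0
```

```bash
python3 -c "
from h import *
go(b(-.05,.11,.102),77.3)"
```

```text
t 12.45 pos [ 0.5003 -0.0379  0.149 ] y-yaw 77.23 tilt [-0.006  0.002 -1.   ] F [ 0.5 -0.7 -0.1] travel [0.0029 0.161  0.0473] turn -0.07
```

Clip_c is shut as well. Next is clip_b at −x +y.

>>> {"op": "step_arm", "data": {
  "commands": [
    {"travel": [0,0.04,0],"turn": [0,0,0]},
    {"travel": [0,0.08,0],"turn": [0,0,0]},
    {"travel": [0,0.12,0],"turn": [0,0,0]},
    {"travel": [0,0.15,0],"turn": [0,0,0]},
    {"travel": [0,0.163,0],"turn": [0,0,0]}
  ]
}}

```text
time: 12.95
position: [0.5333, 0.1249, 0.1445]
tool_rot: [-0.342, -3.122, -0.001]
ft_force: [0.6, -0.6, -1.2]
grip_width: 0.007
grip_force: 0.0
```

>>> {"op": "step_arm", "data": {
  "commands": [
    {"travel": [0,0,0.02],"turn": [0,0,0]},
    {"travel": [0,0,0.04],"turn": [0,0,0]},
    {"travel": [0,0,0.045],"turn": [0,0,0]},
    {"travel": [0,0,0.045],"turn": [0,0,0]}
  ]
}}

```text
time: 13.35
position: [0.5329, 0.1201, 0.0995]
tool_rot: [-0.35, -3.12, 0.002]
ft_force: [0.0, -0.4, -0.2]
grip_width: 0.006
grip_force: 0.0
```

```bash
python3 -c "
from h import *
go(b(-.05,.053,.102),77.3)"
```

```text
t 13.35 pos [0.5329 0.1201 0.0995] y-yaw 77.18 tilt [ 0.002 -0.002 -1.   ] F [ 0.  -0.4 -0.2] travel [-0.0007 -0.0572 -0.0024] turn -0.12
```

>>> {"op": "step_arm", "data": {
  "commands": [
    {"travel": [0,-0.014,-0.002],"turn": [0,0,0]},
    {"travel": [0,-0.025,-0.002],"turn": [0,0,0]},
    {"travel": [0,-0.036,-0.002],"turn": [0,0,0]},
    {"travel": [0,-0.047,-0.002],"turn": [0,0,0]},
    {"travel": [0,-0.058,-0.002],"turn": [0,0,0]}
  ]
}}

```text
time: 13.85
position: [0.5221, 0.0649, 0.1045]
tool_rot: [0.348, 3.119, 0.004]
ft_force: [0.1, 0.3, -0.3]
grip_width: 0.003
grip_force: 0.0
```

>>> {"op": "step_arm", "data": {
  "commands": [
    {"travel": [0,-0.002,0],"turn": [0,0,0]},
    {"travel": [0,-0.002,0],"turn": [0,0,0]},
    {"travel": [0,-0.002,0],"turn": [0,0,0]}
  ]
}}

```text
time: 14.15
position: [0.5203, 0.0628, 0.1024]
tool_rot: [-0.349, -3.122, 0.0]
ft_force: [-0.1, 0.2, 0.0]
grip_width: 0.005
grip_force: 0.0
```

```bash
python3 -c "
from h import *
go(b(-.05,.053,.096),77.3)"
```

```text
t 14.15 pos [0.5203 0.0628 0.1024] y-yaw 77.24 tilt [ 0. -0. -1.] F [-0.1  0.2  0. ] travel [-0.0002  0.0015  0.0064] turn -0.06
```

>>> {"op": "step_arm", "data": {
  "commands": [
    {"travel": [0,0,0.003],"turn": [0,0,0]},
    {"travel": [0,0,0.006],"turn": [0,0,0]},
    {"travel": [0,0,0.006],"turn": [0,0,0]}
  ]
}}

```text
time: 14.45
position: [0.5206, 0.0633, 0.0974]
tool_rot: [-0.347, -3.122, -0.0]
ft_force: [-3.0, 0.0, 10.5]
grip_width: 0.002
grip_force: 4.9
```

>>> {"op": "step_arm", "data": {
  "commands": [
    {"travel": [0,0,-0.02],"turn": [0,0,0]},
    {"travel": [0,0,-0.05],"turn": [0,0,0]},
    {"travel": [0,0,-0.05],"turn": [0,0,0]}
  ]
}}

```text
time: 14.75
position: [0.5231, 0.0637, 0.15]
tool_rot: [0.347, 3.116, 0.004]
ft_force: [1.4, -0.0, -0.1]
grip_width: 0.003
grip_force: 0.0
```

```bash
python3 -c "
from h import *
go(b(.05,-.11,.102),77.3)"
```

```text
t 14.75 pos [0.5231 0.0637 0.15  ] y-yaw 77.3 tilt [-0.006  0.003 -1.   ] F [ 1.4 -0.  -0.1] travel [-0.0975 -0.1631  0.0481] turn -0.0
```

Clip_b is shut. The last one is clip_d at +x −y.

>>> {"op": "step_arm", "data": {
  "commands": [
    {"travel": [-0.024,-0.04,0],"turn": [0,0,0]},
    {"travel": [-0.048,-0.08,0],"turn": [0,0,0]},
    {"travel": [-0.072,-0.12,0],"turn": [0,0,0]},
    {"travel": [-0.088,-0.147,0],"turn": [0,0,0]},
    {"travel": [-0.1,-0.165,0],"turn": [0,0,0]}
  ]
}}

```text
time: 15.25
position: [0.5814, -0.1232, 0.1455]
tool_rot: [-0.353, -3.121, 0.002]
ft_force: [-0.1, 0.8, 0.6]
grip_width: 0.005
grip_force: 0.0
```

>>> {"op": "step_arm", "data": {
  "commands": [
    {"travel": [0,0,0.02],"turn": [0,0,0]},
    {"travel": [0,0,0.04],"turn": [0,0,0]},
    {"travel": [0,0,0.046],"turn": [0,0,0]},
    {"travel": [0,0,0.046],"turn": [0,0,0]}
  ]
}}

```text
time: 15.65
position: [0.5806, -0.1195, 0.0989]
tool_rot: [-0.347, -3.119, 0.0]
ft_force: [-0.4, 0.3, -0.3]
grip_width: 0.006
grip_force: 0.0
```

```bash
python3 -c "
from h import *
go(b(.05,-.053,.102),77.3)"
```

```text
t 15.65 pos [ 0.5806 -0.1195  0.0989] y-yaw 77.3 tilt [ 0.003 -0.001 -1.   ] F [-0.4  0.3 -0.3] travel [-0.0014  0.06   -0.0031] turn -0.0
```

>>> {"op": "step_arm", "data": {
  "commands": [
    {"travel": [-0.001,0.015,-0.003],"turn": [0,0,0]},
    {"travel": [-0.001,0.026,-0.003],"turn": [0,0,0]},
    {"travel": [-0.001,0.037,-0.003],"turn": [0,0,0]},
    {"travel": [-0.001,0.048,-0.003],"turn": [0,0,0]},
    {"travel": [-0.001,0.06,-0.003],"turn": [0,0,0]}
  ]
}}

```text
time: 16.15
position: [0.597, -0.06, 0.1048]
tool_rot: [0.347, 3.12, 0.002]
ft_force: [-0.3, -0.0, -0.1]
grip_width: 0.006
grip_force: 0.0
```

>>> {"op": "step_arm", "data": {
  "commands": [
    {"travel": [0,0.002,0],"turn": [0,0,0]},
    {"travel": [0,0.002,0],"turn": [0,0,0]},
    {"travel": [0,0.002,0],"turn": [0,0,0]}
  ]
}}

```text
time: 16.45
position: [0.5962, -0.0595, 0.1035]
tool_rot: [-0.348, -3.122, -0.0]
ft_force: [-0.6, 0.1, -0.4]
grip_width: 0.009
grip_force: 0.0
```

```bash
python3 -c "
from h import *
go(b(.05,-.053,.096),77.3)"
```

```text
t 16.45 pos [ 0.5962 -0.0595  0.1035] y-yaw 77.29 tilt [ 0.  0. -1.] F [-0.6  0.1 -0.4] travel [ 0.0007 -0.0019  0.0075] turn -0.01
```

>>> {"op": "step_arm", "data": {
  "commands": [
    {"travel": [0,0,0.003],"turn": [0,0,0]},
    {"travel": [0,0,0.006],"turn": [0,0,0]},
    {"travel": [0,0,0.007],"turn": [0,0,0]}
  ]
}}

```text
time: 16.75
position: [0.5963, -0.0603, 0.0974]
tool_rot: [-0.35, -3.122, -0.0]
ft_force: [-4.3, 0.9, 10.0]
grip_width: 0.004
grip_force: 5.2
```

>>> {"op": "step_arm", "data": {
  "commands": [
    {"travel": [0,0,-0.03],"turn": [0,0,0]},
    {"travel": [0,0,-0.07],"turn": [0,0,0]},
    {"travel": [0,0,-0.11],"turn": [0,0,0]},
    {"travel": [0,0,-0.12],"turn": [0,0,0]},
    {"travel": [0,0,-0.12],"turn": [0,0,0]}
  ]
}}

```text
time: 17.25
position: [0.5974, -0.0602, 0.2185]
tool_rot: [0.349, 3.118, 0.001]
ft_force: [0.4, -0.1, -0.2]
grip_width: 0.005
grip_force: 0.0
```

```bash
python3 - <<'E'
from h import *
go(b(.05,-.053,.096),77.3)
# numeric checks against the first pictures: is there clip grey where each clip stood open / lies shut, and which things moved
for n in('scene','side'):
    im=ctrl.get_image(n)[:,:,::-1].copy();old=cv2.imread(f'pics/{n}0.png');c=cam(n)
    for k,x,y in(('a',.05,1),('b',-.05,1),('c',-.05,-1),('d',.05,-1)):
        o,t=[proj(c,b(x,y*yy,z))[0].round().astype(int) for yy,z in((.074,.092),(.045,.083))]
        print(n,k,'open spot',old[o[1],o[0]],im[o[1],o[0]],'shut spot',im[t[1],t[0]])
    d=(cv2.absdiff(im,old).max(2)>60).astype(np.uint8);d=cv2.morphologyEx(d,cv2.MORPH_OPEN,np.ones((3,3)))
    m,_,st,ce=cv2.connectedComponentsWithStats(d);print([(st[i].tolist()) for i in range(1,m) if st[i,4]>15])
E
```

```text
t 17.25 pos [ 0.5974 -0.0602  0.2185] y-yaw 77.24 tilt [-0.004  0.001 -1.   ] F [ 0.4 -0.1 -0.2] travel [ 0.0025 -0.0017  0.1225] turn -0.06
scene a open spot [225 217 211] [41 38 40] shut spot [176 170 166]
scene b open spot [215 205 195] [ 59  88 126] shut spot [178 172 168]
scene c open spot [181 174 170] [153 151 140] shut spot [178 172 167]
scene d open spot [177 171 166] [47 45 48] shut spot [170 164 160]
[[197, 0, 50, 40, 1395], [261, 0, 25, 63, 930], [436, 33, 24, 12, 157], [196, 41, 43, 56, 1606], [410, 44, 63, 47, 1285], [265, 89, 4, 5, 18], [214, 120, 14, 4, 42], [229, 138, 5, 4, 19], [246, 141, 13, 4, 43], [213, 151, 10, 3, 30], [333, 160, 18, 12, 143], [222, 168, 10, 14, 114], [274, 176, 7, 9, 30], [70, 178, 17, 18, 186], [337, 179, 39, 32, 985], [142, 181, 20, 7, 112], [129, 183, 11, 6, 49], [281, 186, 5, 4, 18], [233, 191, 37, 34, 682], [67, 200, 11, 16, 75], [219, 207, 6, 7, 33], [145, 208, 11, 15, 99], [140, 257, 29, 11, 125], [126, 263, 8, 5, 36], [150, 268, 11, 5, 40], [163, 269, 13, 9, 73]]
side a open spot [107 106 105] [52 80 79] shut spot [133 129 131]
side b open spot [106 102 102] [40 45 47] shut spot [142 139 139]
side c open spot [116 112 111] [161 158 156] shut spot [141 136 134]
side d open spot [151 146 147] [166 162 163] shut spot [144 141 142]
[[30, 0, 24, 61, 873], [52, 0, 29, 54, 1196], [271, 0, 71, 86, 2883], [62, 57, 22, 42, 530], [55, 68, 6, 7, 38], [91, 74, 5, 9, 36], [90, 85, 4, 10, 30], [280, 88, 62, 67, 2384], [48, 116, 14, 27, 281], [169, 172, 45, 21, 777], [248, 187, 57, 28, 699], [140, 195, 18, 6, 85], [211, 209, 5, 4, 18], [368, 227, 7, 8, 33], [415, 254, 6, 6, 27], [262, 317, 55, 47, 1035]]
```

All four clips are down, with dab contact at 83 mm on each. The remaining picture changes are consistent with moving arm shadows on things the arm never came near. Handing in.

```bash
python3 -c "
from bench import ctrl
print(ctrl.close_job())"
```

```text
the job is handed in; nothing more can be done
None
```

The fitting lid is seated level on the box and all four clips are snapped shut in cross order (a, c, b, d); the arm has let go and the job was handed in at about 17 s of the 62 s allowed, with no verdict shown.

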